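# Turn the carton format plate home against its peg and bolt it

### The job

The blue format plate of the carton jig was put back askew. Push its yellow-marked corner so that the plate turns in place, its opposite, notched corner bearing on the brass peg, until it is fully home against both the peg and the tip of the red-blocked stop screw, and hold it pressed there a moment with a firm but gentle push of about 10 N (the stop's setting differs from job to job, so feel for it, and do not strain it). Then slide the black-handled bolt fully into the plate's slot, let go, and leave the other things where they are.

Things in the scene. Friction and masses are not known exactly. Their poses are not given: they have to be found in the camera images.
- bed: Dark steel bed of the jig, fixed, 265 x 320 x 12 mm, lying level on the bench; origin at the centre of its underside, z up. All bed coordinates below are mm from here. Its working face is 12 mm above the bench.
- peg: Brass locating peg, fixed upright on the bed, 16 mm diameter, 29 mm tall; origin on its axis at the bed's face, at bed x -92.5, y -55. The plate's corner at plate (-24, -24) is notched: x < 8 with y < 8 mm is cut away; when home the peg touches both walls, x = 8 (facing -x) and y = 8 (facing -y).
- stop: Red block, fixed on the bed, 24 x 22 x 20 mm, origin under its centre on the bed's face, at bed x 32.5, y 111, with a steel stop screw, 12 mm thick with a round tip, pointing to bed -y, 8 mm above the bed. Its tip stops the plate's edge y = 140 at plate x 125; its setting is unknown: tip 22 to 30 mm from the origin. It bears 16 N, the peg 25 N; about 10 N on the corner seats the plate well.
- plate: Blue plastic plate, loose, flat on the bed, 15 mm thick, 0.35 to 0.7 kg, white ribs 8 mm high on top. Outline in its frame: x and y both -24 to 140 mm. Origin on its underside, where the peg's axis lies when home (home: axes parallel to the bed's, within 0.035 rad by the stop). Yellow dot by corner (140, 140). Starts turned clockwise from above by 0.3 to 0.6 rad, notch up to 15 mm off the peg; slides at a few N.
- push_face (a point): Point of the plate's end face near the marked corner, at plate (140, 125) mm, 7.5 mm above the bed's face, 7.5 mm below the plate's top; the face looks to the plate's +x, axes as the plate's. Pushed here along an arc about the peg, the plate settles with its notch on the peg and turns counter-clockwise (from above) to the stop; a push too much towards the peg jams.
- bolt (a joint): Lock bolt in a guide on the bed: 0 = drawn back, 0.028 m = fully in. Slides in the bed's -y direction against about 3 N of friction, stays where left. Its 10 mm wide tongue enters an open slot in the plate's edge y = 140 (plate x 54 to 76 mm, 25 mm deep) by 16 mm, only if the plate is home; at 0 its tip is 12 mm clear of the seated plate.
- bolt_handle (a point): Centre of the bolt's black upright handle: 30 mm along bed x, 12 mm along bed y, 34 mm tall, top 62 mm above the bed's face; moves with the bolt; axes as the bed's. Two guide cheeks beneath reach 14 mm above the bed's face, 17 mm either side along bed x.
- carton_a: Bystander: white medicine carton with a magenta and navy end, 60 x 130 x 22 mm, at the bottom of a stack of three. Origin under its centre.
- carton_b: Bystander: the middle carton of the stack. Origin under its centre.
- carton_c: Bystander: the top carton of the stack. Origin under its centre.
- carton_d: Bystander: a single carton of the same kind lying on the bench. Origin under its centre.
- jar: Bystander: amber jar with white cap, 54 mm diameter, 75 mm tall. Origin under its centre.
- stamp: Bystander: red hand stamp, 40 mm diameter, 82 mm tall. Origin under its centre.
- thumbscrew: Bystander: brass thumbscrew, 18 mm diameter, 22 mm tall, standing on the bed's face beside the bolt. Origin under its centre.
Not all that is in view belongs to the job. Several things have the shape of the plate; the one meant has the colours described above.

How it is judged (in metres and radians):
On the way, in this order (a step that is already met when the one before it is completed fails the run):
1. the plate is home and pressed against both peg and stop (2 N or more on the peg, 3 N or more on the stop) for 0.2 s (angle between the x axis of plate and the x axis of bed, either way round below 0.045 rad and horizontal distance between plate and peg below 0.003 m and contact force between plate and stop above 3 N and contact force between plate and peg above 2 N), for 0.2 s.
2. the bolt is fully in (25 mm or more) (value of joint bolt above 0.025 m), for 0.2 s.
At the end, for the whole second after the job is handed in: The plate lies flat and at rest, its axes within 0.045 rad of the bed's and its notch within 3 mm of its place on the peg; the bolt is at least 25 mm in; the robot touches neither (angle between the x axis of plate and the x axis of bed, either way round below 0.045 rad and horizontal distance between plate and peg below 0.003 m and angle between plate's own z axis and vertical below 0.03 rad and value of joint bolt above 0.025 m and linear speed of plate below 0.01 m/s and contact force between the fingers and plate below 0.1 N).
It fails at once if the peg is loaded with more than 25 N by the plate (contact force between plate and peg above 25 N).
It fails at once if the stop is loaded with more than 16 N by the plate (contact force between plate and stop above 16 N).
It fails at once if a bystander is moved by more than 20 mm (distance of any of carton_a, carton_b, carton_c, carton_d, jar, stamp, thumbscrew from where it was at the start of the episode above 0.02 m).
It also fails if it takes over 67 s, if anything falls off the work surface, if the arm or the gripper's body presses on something with over 40 N, if the wrist force passes 120 N, or if a joint passes its speed limit or range.

### The arm

A 6-joint arm with a two-finger parallel gripper is mounted at the origin on the work surface. World frame = base frame: x ahead of the robot, y to its left, z up, the work surface at z = 0. Lengths are in mm, angles in rad, forces in N, time in s.
With the tool pointing down it reaches from about 275 to 1000 mm from the base axis. Payload 8.4 kg.
Tool frame: the origin (TCP) lies between the finger pads; the fingertips stand 22 mm ahead of it and the grasp point (between the pads) lies 3 mm ahead of it; z points along the fingers, y is the line along which they close (so a half turn about z gives the same grasp; the last joint's range is limited). The gripper opens to 85 mm and grips with 20 to 120 N. Pads are 22 mm wide; open, the fingers measure 114 mm over their backs; the gripper's body (76 mm by 85 mm) begins 54 mm behind the grasp point. The pads swing forward as they close: fully open they stand 13 mm farther back than shut.
Start: joints at [1.307, 0.353, 1.633, -0, 1.155, -0.002], TCP at [161.761, 603.707, 253.281] pointing down, gripper open.
Joint ranges: [-2.63, 2.63], [-0.92, 2.1], [0.06, 2.66], [-1.3, 4.44], [0, 2.69], [-3.02, 3.02]. Speed limits (rad/s): [2.22, 2.22, 2.79, 3.14, 3.14, 3.14].

### API

Orientations are given as [roll, pitch, yaw] about the fixed x, y, z axes, in that order (R = Rz(yaw) Ry(pitch) Rx(roll)).
In Python, from rig import r, grab_frame gives the robot as it stands.
- The arm moves only by the shell command python3 -m inch 'ROWS' [FORCE]. ROWS is JSON, a list of rows, each a list of 7 numbers: the turn, a rotation vector about the tool's x, y, z as a fraction of full scale, then the shift along the tool's x, y, z as a fraction of full scale, then the closure, from 0 (fully open) to 1 (shut). In form: [[rx, ry, rz, dx, dy, dz, fingers], ...]. A call has 1 to 8 rows; each row shifts and turns the commanded pose from where the row before left it, along the tool's axes as they then stand; what a row does not reach is not made up. Full scale, the value 1, is 2.5 cm for a shift and pi rad for a turn. A row lasts 1/12 s, in which the tool goes at most 41.7 mm and 7.16 degrees, less where a joint would pass 70% of its speed; a pose out of reach is approached as far as the arm can. A call with a number of a shift or a turn outside -1 to 1 is refused whole. A call with a gripper value outside its range is refused whole. The fingers move at their own pace and stop on an object; FORCE is the grip in N (left out, the last holds). Time passes only in rows, so rows that do not move let the fingers close. It gives the time, the measured TCP pose, the force, the opening and the grip force at its end, in the units of the state.
- r.sense(): the state, without advancing time (a new reading comes with each control period).
- grab_frame(name): name is "scene" or "side" or "wrist"; returns a dict with "pixels" (480x640x3 uint8, red, green, blue), "z_map" (480x640 float32, mm along the optical axis (not along the pixel's ray), 0 where there is no reading), "vertical_fov" (degrees; the focal length in pixels is half the picture's height over the tangent of half this angle, whatever the lens; pixels are square), "cx", "cy" (the principal point, pixels), "dist" ([k1, k2, p1, p2, k3] as OpenCV has them; the pictures are not rectified), "cam_to_world" (4x4, takes a point from camera to world coordinates). Camera axes: x right, y down, z forward; pixel columns grow to the right and rows downward; lengths in mm; the calibration is good to about 2 mm. A picture is of the moment at which its call begins.
- r.sign_off(): hands the job in; it is judged then, once.
The state is a dict: "clock": time; "qpos": joint angles; "qvel": joint speeds; "joint_efforts": joint torques, N m; "eef_pos": TCP position; "tcp_rot": TCP orientation; "contact_force": force on the tool from outside, world axes, zero at the start; "wrist_torque": the same for the moment, N m; "opening": opening from 0.0 (shut) to 1.0 (fully open); "grasp_force": force on a finger pad.
Only numpy, scipy, OpenCV 4.12 (cv2) and the standard library are available. Lean on these libraries where they do the work, as an engineer would, in place of code of your own. Each camera call takes 0.05 s, during which the arm holds its last target. There are 200 camera calls.

## Working session

There is one attempt and no reset: what is moved stays moved. The work goes in short steps, Python scripts to look and compute and a shell command to move; the robot and the scene stay as the last step left them, time stands still between calls to the robot, and variables do not carry over. Pictures are saved under pics/ and viewed, at most 10 in all, crops included, and the job is handed in when it is done.

```bash
ls; mkdir -p pics; cat > h.py <<'E'
import numpy as np, cv2
from rig import r, grab_frame
def K(f):
    fl=240/np.tan(np.radians(f["vertical_fov"])/2)
    return np.array([[fl,0,f["cx"]],[0,fl,f["cy"]],[0,0,1]])
def rays(f,uv):
    p=cv2.undistortPoints(np.array(uv,float).reshape(-1,1,2),K(f),np.array(f["dist"],float)).reshape(-1,2)
    T=np.array(f["cam_to_world"]); d=np.c_[p,np.ones(len(p))]@T[:3,:3].T
    return T[:3,3],d
def onplane(f,uv,z):
    o,d=rays(f,uv); return o+d*((z-o[2])/d[:,2])[:,None]
def bydepth(f,uv):
    o,d=rays(f,uv); zz=np.array([f["z_map"][int(round(v)),int(round(u))] for u,v in uv]); return o+d*zz[:,None]
def save(f,n): cv2.imwrite("pics/"+n,cv2.cvtColor(f["pixels"],cv2.COLOR_RGB2BGR))
E
python3 - <<'E'
from h import *
import pickle
for n in("scene","side","wrist"):
    f=grab_frame(n); save(f,n+"0.png"); pickle.dump(f,open(n+"0.pkl","wb")); print(n,np.round(f["cam_to_world"],2).tolist(),f["vertical_fov"])
print(r.sense())
E
```

```text
pics
scene [[0.62, 0.55, -0.56, 1270.38], [0.78, -0.43, 0.45, -766.66], [0.01, -0.72, -0.7, 1115.26], [0.0, 0.0, 0.0, 1.0]] 43.30015550262586
side [[0.92, -0.21, 0.34, 97.46], [-0.4, -0.44, 0.81, -858.89], [-0.02, -0.88, -0.48, 557.7], [0.0, 0.0, 0.0, 1.0]] 54.68832668559896
wrist [[0.26, 0.92, 0.29, 87.64], [0.97, -0.25, -0.08, 622.7], [-0.0, 0.3, -0.95, 372.66], [0.0, 0.0, 0.0, 1.0]] 64.68634842071639
{'clock': 0.15, 'qpos': array([ 1.30659150e+00,  3.53526760e-01,  1.63396136e+00,  7.49274132e-07,
        1.15523091e+00, -2.37813078e-03]), 'qvel': array([ 0.00033326, -0.00185966, -0.0019119 , -0.00092308, -0.00140922,
        0.00259566]), 'joint_efforts': array([-5.82933208e-04, -6.05643082e+01, -3.42338204e+01, -3.16731814e-05,
        6.00220883e-03,  3.81903840e-05]), 'eef_pos': array([161.67323957, 603.36372771, 252.71142099]), 'tcp_rot': array([-3.14046629e+00, -3.36381732e-06,  2.87976565e+00]), 'contact_force': array([0.14769082, 0.49420332, 0.3270161 ]), 'wrist_torque': array([-0.04301134, -0.03762576,  0.03085627]), 'grasp_force': 0.0, 'opening': 1.0019711744836548}
```

View pics/scene0.png

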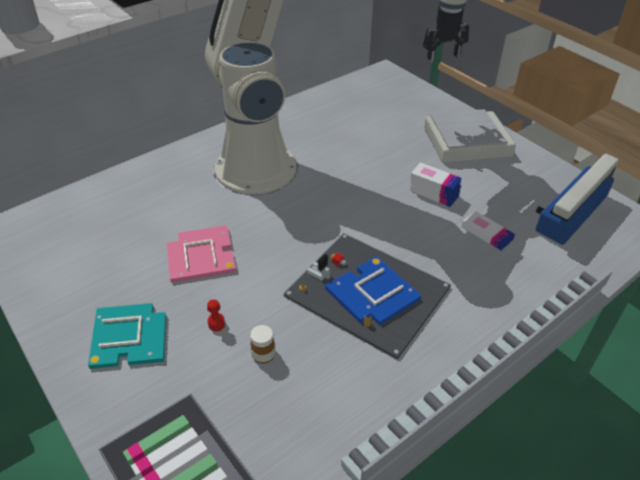

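View pics/side0.png

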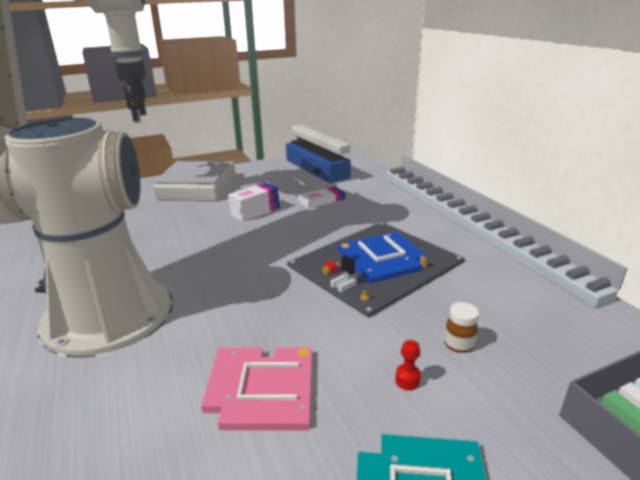

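Look-alikes in the scene image: blue plate (373,290), pink plate (202,253), teal plate (128,335). The plate I want is the blue one on the dark bed. It has the peg at (368,321), the red stop at (338,258), the black handle at (322,262), and the thumbscrew at (303,288).

```bash
python3 - <<'E'
from h import *
import pickle
for n,box in(("scene",(275,225,460,360)),("side",(280,215,470,320))):
    f=pickle.load(open(n+"0.pkl","rb")); im=f["pixels"]; x0,y0,x1,y1=box
    hsv=cv2.cvtColor(im,cv2.COLOR_RGB2HSV)
    reg=np.zeros(im.shape[:2],bool); reg[y0:y1,x0:x1]=1
    fg=((hsv[...,2]<85)|(hsv[...,1]>110))&reg
    fg=cv2.morphologyEx(fg.astype(np.uint8),cv2.MORPH_OPEN,np.ones((3,3)))
    c=max(cv2.findContours(fg,0,2)[0],key=cv2.contourArea)
    P=onplane(f,cv2.convexHull(c).reshape(-1,2),12)[:,:2].astype(np.float32)
    R=cv2.minAreaRect(P); print(n,"bed",R)
    b=((hsv[...,0]>105)&(hsv[...,0]<125)&(hsv[...,1]>150)&reg).astype(np.uint8)
    c=max(cv2.findContours(b,0,2)[0],key=cv2.contourArea)
    print(" plate",cv2.minAreaRect(onplane(f,c.reshape(-1,2),27)[:,:2].astype(np.float32)))
    for nm,m in(("red",((hsv[...,0]<6)|(hsv[...,0]>174))&(hsv[...,1]>150)&reg),("yel",(hsv[...,0]>12)&(hsv[...,0]<30)&(hsv[...,1]>120)&reg)):
        k,l,s,ce=cv2.connectedComponentsWithStats(m.astype(np.uint8))
        for i in range(1,k):
            if s[i,4]>8: print(" ",nm,ce[i].round(1),s[i,4],onplane(f,[ce[i]],27)[0].round(0),bydepth(f,[ce[i]])[0].round(0))
f=pickle.load(open("scene0.pkl","rb"))
cv2.imwrite("pics/c1.png",cv2.cvtColor(cv2.resize(f["pixels"][225:360,275:460],None,fx=4,fy=4,interpolation=cv2.INTER_CUBIC),cv2.COLOR_RGB2BGR))
E
```

```text
scene bed ((588.9231567382812, -67.05331420898438), (317.9093933105469, 265.879638671875), 16.53868293762207)
 plate ((605.8095092773438, -69.2400894165039), (170.0581512451172, 171.83079528808594), 88.94357299804688)
  red [337.  258.4] 84 [469. -66.  27.] [476. -72.  36.]
  yel [332. 256.] 9 [455. -71.  27.] [461. -76.  35.]
  yel [375.8 261.2] 18 [537.   4.  27.] [541.  -1.  33.]
  yel [302.5 287.6] 31 [ 494. -194.   27.] [ 491. -192.   23.]
  yel [367.  321.7] 37 [ 667. -141.   27.] [ 668. -142.   29.]
side bed ((575.1921997070312, -48.599998474121094), (191.4977569580078, 251.07440185546875), 88.96430206298828)
 plate ((594.9259643554688, -71.83893585205078), (180.77162170410156, 173.33395385742188), 88.82320404052734)
  red [331.2 266.1] 100 [464. -66.  27.] [461. -72.  31.]
  yel [344.7 245. ] 13 [534.   8.  27.] [534.   6.  28.]
  yel [424.  261.5] 43 [ 659. -136.   27.] [ 657. -140.   29.]
  yel [325.6 270. ] 36 [447. -76.  27.] [448. -72.  25.]
  yel [364.5 296. ] 51 [ 476. -198.   27.] [ 480. -191.   21.]
```

View pics/c1.png

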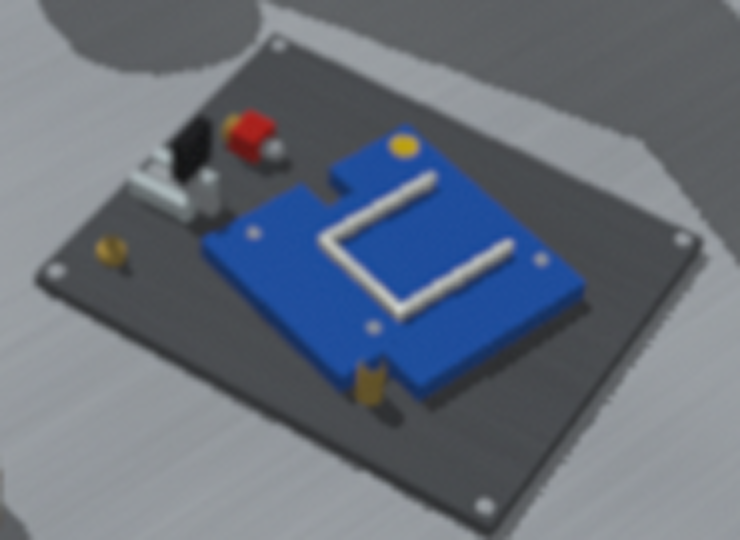

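The crop confirms the choice. The blue plate has white ribs, a yellow dot at crop (403,146), and its notch at the brass peg (370,380). The red stop is at (250,135) and the black handle at (190,150). The predicted peg (668,-140) and stop (473,-68) match what I measured, so I'm moving the wrist camera over the bed.

```bash
python3 -m inch '[[0,0,0,-1,-0.93,0,1],[0,0,0,-1,-0.93,0,1],[0,0,0,-1,-0.93,0,1],[0,0,0,-1,-0.93,0,1],[0,0,0,-1,-0.93,0,1],[0,0,0,-1,-0.93,0,1],[0,0,0,-1,-0.93,0,1],[0,0,0,-1,-0.93,0,1]]' 60; python3 -m inch '[[0,0,0,-1,-0.93,0,1],[0,0,0,-1,-0.93,0,1],[0,0,0,-1,-0.93,0,1],[0,0,0,-1,-0.93,0,1],[0,0,0,-1,-0.93,0,1],[0,0,0,-1,-0.93,0,1],[0,0,0,-1,-0.93,0,1],[0,0,0,-1,-0.93,0,1]]'; python3 -m inch '[[0,0,0,-1,-0.93,0,1],[0,0,0,-1,-0.93,0,1],[0,0,0,-1,-0.93,0,1],[0,0,0,-1,-0.93,0,1],[0,0,0,-1,-0.93,0,1],[0,0,0,-1,-0.93,0,1],[0.0,0,0.039,0,0,0,1],[0,0,0.039,0,0,0,1]]';python3 -m inch '[[0,0,0.039,0,0,0,1],[0,0,0.039,0,0,0,1],[0,0,0.039,0,0,0,1],[0,0,0.039,0,0,0,1],[0,0,0.039,0,0,0,1],[0,0,0.039,0,0,0,1],[0,0,0,0,0,0,1],[0,0,0,0,0,0,1]]'
python3 - <<'E'
from h import *
import pickle
f=grab_frame("wrist"); save(f,"w1.png"); pickle.dump(f,open("w1.pkl","wb")); print(np.round(f["cam_to_world"],3).tolist()); print(r.sense())
E
```

```text
clock: 0.82
eef_pos: [307.2, 370.7, 253.2]
tcp_rot: [-3.141, -0.0, 2.88]
contact_force: [1.3, 0.2, 0.4]
opening: -0.001
grasp_force: 0.0
clock: 1.48
eef_pos: [452.4, 139.2, 253.3]
tcp_rot: [3.142, 0.0, 2.88]
contact_force: [0.3, 0.4, 0.0]
opening: -0.002
grasp_force: 0.0
clock: 2.15
eef_pos: [561.3, -34.6, 252.8]
tcp_rot: [-3.141, -0.0, 2.627]
contact_force: [0.4, 0.4, -0.2]
opening: 0.0
grasp_force: 0.0
clock: 2.82
eef_pos: [560.5, -32.7, 253.1]
tcp_rot: [-3.141, -0.0, 1.903]
contact_force: [-0.1, 0.3, 0.6]
opening: -0.001
grasp_force: 0.0
[[0.945, 0.312, 0.098, 535.278], [0.327, -0.902, -0.283, 38.895], [0.0, 0.3, -0.954, 373.146], [0.0, 0.0, 0.0, 1.0]]
{'clock': 2.8667, 'qpos': array([-6.09731482e-02,  2.55067437e-01,  1.77094721e+00, -7.97727558e-06,
        1.11584742e+00, -3.94143870e-01]), 'qvel': array([-0.0001428 , -0.00096757, -0.00090257, -0.00031142,  0.00049978,
        0.00525124]), 'joint_efforts': array([-6.23754167e-03, -5.25784206e+01, -3.34028542e+01,  8.62981801e-05,
        3.19825769e-03,  2.19593039e-01]), 'eef_pos': array([560.54210474, -32.71994445, 253.15405436]), 'tcp_rot': array([-3.14134114e+00, -9.68458280e-05,  1.90397054e+00]), 'contact_force': array([-0.8835838 , -0.35317207,  0.51431136]), 'wrist_torque': array([-0.00213948, -0.02306282, -0.02697875]), 'grasp_force': 0.0, 'opening': -0.002288827195328816}
```

View pics/w1.png

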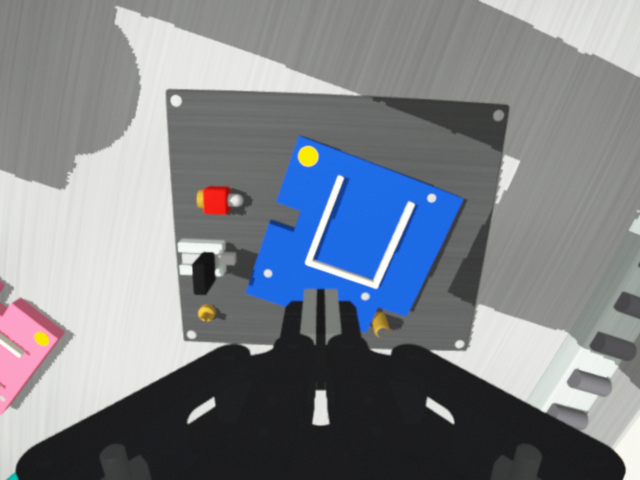

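The wrist view shows the bed corners at about (167,90), (508,105), (467,349) and (184,340). The plate is turned clockwise, with its yellow corner at (297,136), its other end-face corner at (464,199), and its notch by the peg at (380,322). Next I'll fit the poses from edge lines.

```bash
cat > meas.py <<'E'
from h import *
def fitline(P):
    vx,vy,x,y=cv2.fitLine(P.astype(np.float32),cv2.DIST_HUBER,0,.01,.01).ravel(); return np.array([x,y]),np.array([vx,vy])
def isect(a,b):
    t=np.linalg.solve(np.c_[a[1],-b[1]],b[0]-a[0]); return a[0]+t[0]*a[1]
def edge(P,a,b,tol,trim=.06):
    d=(b-a); L=np.hypot(*d); d/=L; s=(P-a)@d; e=(P-a)@np.array([-d[1],d[0]])
    return fitline(P[(abs(e)<tol)&(s>trim*L)&(s<(1-trim)*L)])
def ang(v): return np.arctan2(v[1],v[0])
def plate(f,zt,p11,p10,p0):
    hsv=cv2.cvtColor(f["pixels"],cv2.COLOR_RGB2HSV)
    b=((hsv[...,0]>102)&(hsv[...,0]<128)&(hsv[...,1]>150)&(hsv[...,2]>60)).astype(np.uint8)
    c=max(cv2.findContours(b,0,1)[0],key=cv2.contourArea).reshape(-1,2)
    P=onplane(f,c,zt)[:,:2]; q=[onplane(f,[p],zt)[0,:2] for p in(p11,p10,p0)]
    e1=edge(P,q[0],q[1],5); e2=edge(P,q[1],q[2],5)
    C11=q[0]; C10=isect(e1,e2)
    ey=e1[1]*np.sign(e1[1]@(q[0]-q[1])); th=ang(ey)-np.pi/2
    ex2=e2[1]*np.sign(e2[1]@(q[1]-q[2]))
    R=lambda t:np.array([[np.cos(t),-np.sin(t)],[np.sin(t),np.cos(t)]])
    th2=ang(ex2); tm=(th+th2)/2
    return C10-R(tm)@np.array([140,-24]),th,th2,np.hypot(*(C10-q[0]))
E
python3 - <<'E'
from meas import *
import pickle
f=pickle.load(open("w1.pkl","rb")); hsv=cv2.cvtColor(f["pixels"],cv2.COLOR_RGB2HSV)
C=onplane(f,[(167,90),(508,105),(467,349),(184,340)],12)[:,:2]
print("bed",C.round(1),"sides",[round(float(np.hypot(*(C[i]-C[i-1]))),1) for i in range(4)],"ctr",C.mean(0))
y=(C[0]-C[1])+(C[3]-C[2]); yaw=ang(y)-np.pi/2; print("bed yaw",yaw, "from x", ang((C[0]-C[3])+(C[1]-C[2])))
R=np.array([[np.cos(yaw),-np.sin(yaw)],[np.sin(yaw),np.cos(yaw)]])
for n,p in(("peg",(-92.5,-55)),("stop",(32.5,111))): print(n,C.mean(0)+R@p)
print("stop seen",onplane(f,[(215,200)],32), "peg top seen",onplane(f,[(379,314)],41),"thumb",onplane(f,[(206,312)],34))
print("handle top",onplane(f,[(193,288),(196,262),(213,258),(211,285)],74), bydepth(f,[(203,272)]))
print(plate(f,27,(297,136),(464,199),(408,316)))
E
```

```text
bed [[ 394.9   17.9]
 [ 694.9  108.7]
 [ 771.9 -139.9]
 [ 468.9 -232.1]] sides [260.8, 313.4, 260.3, 316.8] ctr [582.63474513 -61.36152363]
bed yaw -4.417721228236122 from x 1.8647406011710683
peg [ 662.12820225 -133.90144557]
stop [466.98027784 -62.49915148]
stop seen [[467.24624631 -61.04102156  32.        ]] peg top seen [[ 650.58099433 -116.76823784   41.        ]] thumb [[ 487.25513377 -175.50068473   34.        ]]
handle top [[ 476.53249871 -131.06303938   74.        ]
 [ 473.47138861 -106.33932717   74.        ]
 [ 486.45155237  -97.94516975   74.        ]
 [ 490.88116989 -122.94382362   74.        ]] [[ 481.1718969  -113.876025     72.94043196]]
(array([ 658.89031846, -124.01842141]), np.float64(1.5507430324952938), np.float64(1.551936864977113), np.float64(164.79531459797678))
```

The bed yaw is 1.865 and the plate yaw is 1.551 (0.314 clockwise), with its origin about 10 mm off the peg. Next I'll go beside the push face at TCP (537,43) with yaw 1.551, then go down.

```bash
python3 -m inch '[[0,0,0,0.8,0.03,0,1],[0,0,0,0.8,0.03,0,1],[0,0,0,0.8,0.03,0,1],[0,0,0,0.8,0,0,1],[0,0,0.0375,0,0,0,1],[0,0,0.0375,0,0,0,1],[0,0,0.0375,0,0,0,1],[0,0,0,0,0,0,1]]'; python3 -m inch '[[0,0,0,0,0,1,1],[0,0,0,0,0,1,1],[0,0,0,0,0,1,1],[0,0,0,0,0,1,1],[0,0,0,0,0,1,1],[0,0,0,0,0,1,1],[0,0,0,0,0,1,1],[0,0,0,0,0,0,1]]';python3 -m inch '[[0,0,0,0,0,0.2,1],[0,0,0,0,0,0.2,1],[0,0,0,0,0,0,1]]'
python3 - <<'E'
from h import *
f=grab_frame("side"); a=f["pixels"][190:320,270:470]
cv2.imwrite("pics/s2.png",cv2.cvtColor(cv2.resize(a,None,fx=4,fy=4,interpolation=cv2.INTER_CUBIC),cv2.COLOR_RGB2BGR))
E
```

```text
clock: 3.53
eef_pos: [536.9, 43.9, 253.3]
tcp_rot: [-3.142, 0.0, 1.545]
contact_force: [-0.4, 0.2, 0.2]
opening: -0.004
grasp_force: 0.0
clock: 4.2
eef_pos: [534.1, 43.4, 74.3]
tcp_rot: [-3.135, 0.001, 1.552]
contact_force: [-0.8, -0.1, 0.3]
opening: -0.001
grasp_force: 0.0
clock: 4.45
eef_pos: [537.5, 43.7, 68.8]
tcp_rot: [3.141, -0.0, 1.548]
contact_force: [0.1, 0.2, -0.3]
opening: 0.002
grasp_force: 0.0
```

View pics/s2.png

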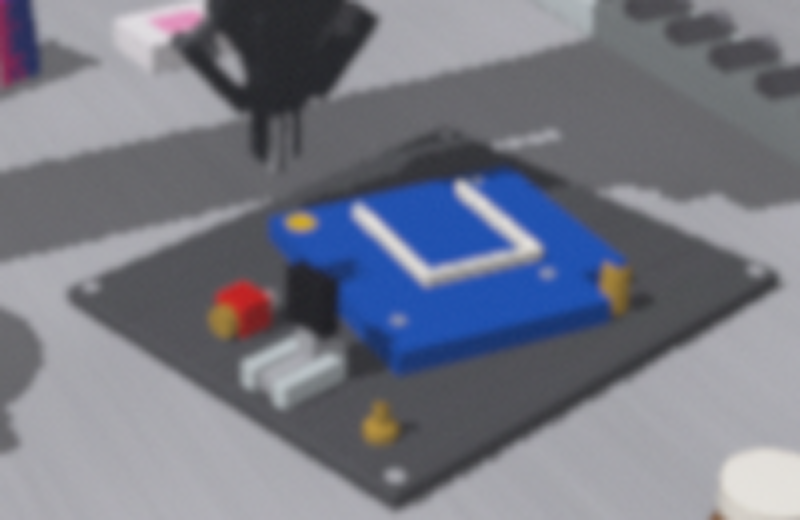

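The fingertips, at crop (278,165), hang just beyond the yellow-marked corner at (300,222) and are clear of everything. Going down gently.

```bash
python3 -m inch '[[0,0,0,0,0,0.4,1],[0,0,0,0,0,0.4,1],[0,0,0,0,0,0.2,1],[0,0,0,0,0,0.1,1],[0,0,0,0,0,0.1,1],[0,0,0,0,0,0,1],[0,0,0,0,0,0,1]]'; python3 -m inch '[[0,0,0,-0.2,0,0,1],[0,0,0,-0.1,0,0,1],[0,0,0,0,0,0,1]]';  python3 -m inch '[[0,0,0,-0.1,0,0,1],[0,0,0,-0.04,0,0,1],[0,0,0,0,0,0,1]]'
```

```text
clock: 5.08
eef_pos: [536.9, 43.7, 38.2]
tcp_rot: [-3.141, 0.0, 1.546]
contact_force: [-0.6, -0.5, 0.0]
opening: 0.001
grasp_force: 0.0
clock: 5.33
eef_pos: [536.9, 35.6, 38.5]
tcp_rot: [3.141, 0.0, 1.546]
contact_force: [-0.3, -0.1, 0.7]
opening: -0.002
grasp_force: 0.0
clock: 5.58
eef_pos: [536.7, 32.5, 38.4]
tcp_rot: [3.141, 0.0, 1.546]
contact_force: [-0.0, -0.5, 0.1]
opening: -0.002
grasp_force: 0.0
```

```bash
python3 -m inch '[[0,0,0,-0.06,0,0,1],[0,0,0,-0.06,0,0,1],[0,0,0,0,0,0,1]]';  python3 -m inch '[[0,0,0,-0.06,0,0,1],[0,0,0,-0.06,0,0,1],[0,0,0,0,0,0,1]]'; python3 -m inch '[[0,0,-0.003,-0.06,-0.04,0,1],[0,0,-0.003,-0.06,-0.04,0,1],[0,0,0,0,0,0,1]]'
```

```text
clock: 5.83
eef_pos: [536.5, 29.6, 38.3]
tcp_rot: [-3.141, -0.0, 1.546]
contact_force: [0.3, -0.2, -0.5]
opening: -0.002
grasp_force: 0.0
clock: 6.08
eef_pos: [536.2, 26.7, 38.2]
tcp_rot: [-3.141, -0.0, 1.546]
contact_force: [-2.3, 2.8, 1.0]
opening: 0.003
grasp_force: 1.3
clock: 6.33
eef_pos: [534.2, 23.7, 38.3]
tcp_rot: [-3.141, -0.0, 1.566]
contact_force: [-1.5, 3.4, 1.2]
opening: -0.001
grasp_force: 1.6
```

Contact is at about 3 N. I'm continuing along the arc, turning the tool with the plate.

```bash
python3 -m inch '[[0,0,-0.005,-0.1,-0.08,0,1],[0,0,-0.005,-0.1,-0.08,0,1],[0,0,-0.005,-0.1,-0.08,0,1],[0,0,0,0,0,0,1]]';  python3 -m inch '[[0,0,-0.006,-0.1,-0.11,0,1],[0,0,-0.006,-0.1,-0.11,0,1],[0,0,-0.006,-0.1,-0.11,0,1],[0,0,0,0,0,0,1]]'
python3 - <<'E'
from h import *
import pickle
f=grab_frame("scene"); pickle.dump(f,open("s3.pkl","wb"))
a=f["pixels"][225:360,275:460]
cv2.imwrite("pics/c3.png",cv2.cvtColor(cv2.resize(a,None,fx=4,fy=4,interpolation=cv2.INTER_CUBIC),cv2.COLOR_RGB2BGR))
E
```

```text
clock: 6.67
eef_pos: [527.7, 16.0, 38.2]
tcp_rot: [-3.141, -0.0, 1.614]
contact_force: [-2.4, 3.5, 1.7]
opening: -0.004
grasp_force: 1.9
clock: 7.0
eef_pos: [520.0, 7.7, 38.2]
tcp_rot: [-3.141, 0.0, 1.67]
contact_force: [-1.4, 0.9, 0.1]
opening: 0.001
grasp_force: 0.9
```

View pics/c3.png

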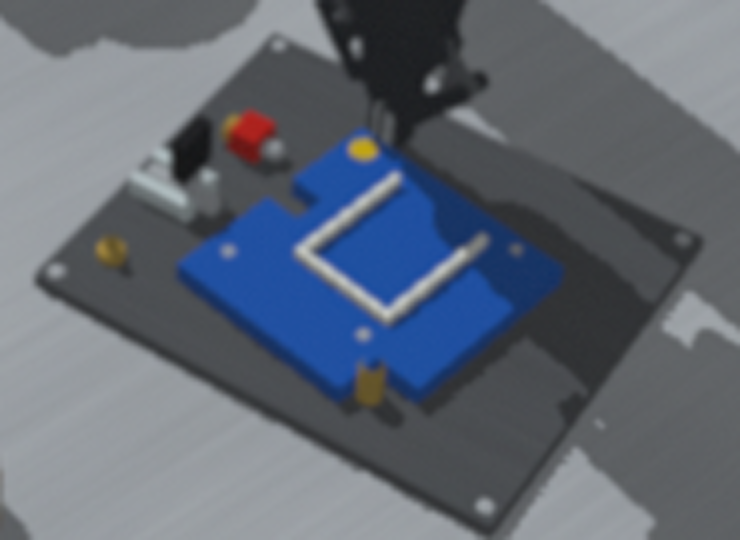

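The plate has turned with the push. Its yellow dot is now at crop (362,150), and the notch is still a little off the peg at (370,375). I'll continue in smaller steps.

```bash
python3 -m inch '[[0,0,-0.005,-0.1,-0.08,0,1],[0,0,-0.005,-0.1,-0.08,0,1],[0,0,0,0,0,0,1]]';  python3 -m inch '[[0,0,-0.005,-0.1,-0.08,0,1],[0,0,-0.005,-0.1,-0.08,0,1],[0,0,0,0,0,0,1]]'
python3 - <<'E'
from meas import *
import pickle
f=grab_frame("wrist"); save(f,"w4.png"); pickle.dump(f,open("w4.pkl","wb"))
E
```

```text
clock: 7.3
eef_pos: [516.7, 2.5, 38.2]
tcp_rot: [-3.141, -0.0, 1.702]
contact_force: [-4.0, 2.4, 0.4]
opening: -0.001
grasp_force: 1.5
clock: 7.55
eef_pos: [513.3, -2.9, 38.2]
tcp_rot: [-3.141, -0.0, 1.733]
contact_force: [-2.7, 3.1, 1.2]
opening: 0.0
grasp_force: 1.8
```

View pics/w4.png

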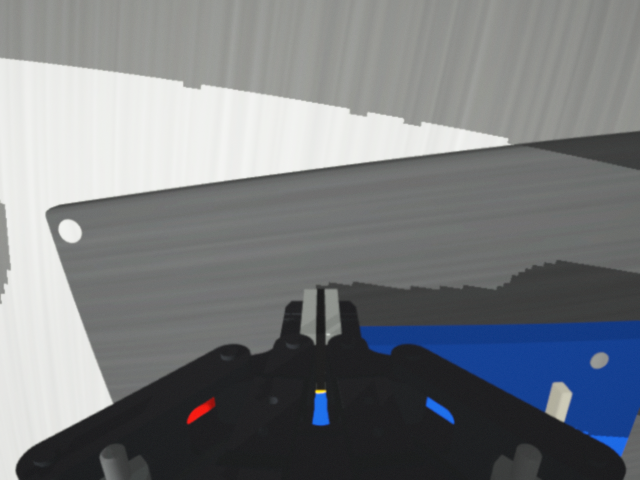

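```bash
python3 -m inch '[[0,0,-0.005,-0.1,-0.09,0,1],[0,0,-0.005,-0.1,-0.09,0,1],[0,0,0,0,0,0,1]]';  python3 -m inch '[[0,0,-0.005,-0.08,-0.09,0,1],[0,0,-0.005,-0.08,-0.09,0,1],[0,0,0,0,0,0,1]]'
python3 - <<'E'
from meas import *
f=grab_frame("scene"); hsv=cv2.cvtColor(f["pixels"],cv2.COLOR_RGB2HSV)
b=((hsv[...,0]>102)&(hsv[...,0]<128)&(hsv[...,1]>150)); b[:225]=0;b[360:]=0;b[:,:275]=0;b[:,460:]=0
c=max(cv2.findContours(b.astype(np.uint8),0,2)[0],key=cv2.contourArea)
print(cv2.approxPolyDP(c,3,True).reshape(-1,2).tolist())
P=onplane(f,c.reshape(-1,2),27)[:,:2].astype(np.float32); print(cv2.minAreaRect(P))
E
```

```text
clock: 7.85
eef_pos: [509.8, -8.7, 38.2]
tcp_rot: [-3.141, -0.0, 1.764]
contact_force: [-2.1, 2.0, -0.1]
opening: -0.003
grasp_force: 1.3
clock: 8.1
eef_pos: [506.7, -13.7, 38.2]
tcp_rot: [3.141, 0.0, 1.796]
contact_force: [-0.1, 0.2, -0.9]
opening: 0.002
grasp_force: 0.2
[[315, 295], [318, 302], [359, 326], [364, 314], [371, 315], [373, 323], [380, 323], [409, 290], [364, 263], [354, 267], [351, 262], [341, 271], [342, 282], [334, 278]]
((596.0242309570312, -94.99324035644531), (169.91769409179688, 171.7618408203125), 12.73742389678955)
```

The plate yaw is about 1.79, in line with the tool. From here I'll use fine steps to feel for the stop.

```bash
python3 -m inch '[[0,0,-0.004,-0.07,-0.06,0,1],[0,0,0,0,0,0,1]]';  python3 -m inch '[[0,0,-0.003,-0.05,-0.05,0,1],[0,0,0,0,0,0,1]]'; python3 -m inch '[[0,0,-0.003,-0.05,-0.05,0,1],[0,0,0,0,0,0,1]]'
```

```text
clock: 8.32
eef_pos: [506.0, -15.5, 38.4]
tcp_rot: [3.141, 0.0, 1.808]
contact_force: [-0.9, 0.6, 0.3]
opening: -0.002
grasp_force: 0.4
clock: 8.48
eef_pos: [504.9, -16.8, 38.4]
tcp_rot: [3.141, 0.0, 1.817]
contact_force: [-0.5, 1.8, 0.0]
opening: 0.003
grasp_force: 0.8
clock: 8.65
eef_pos: [503.8, -18.2, 38.3]
tcp_rot: [3.142, -0.0, 1.827]
contact_force: [-1.1, 2.4, 1.3]
opening: -0.001
grasp_force: 1.3
```

```bash
python3 -m inch '[[0,0,-0.002,-0.04,-0.03,0,1],[0,0,0,0,0,0,1]]';  python3 -m inch '[[0,0,-0.002,-0.04,-0.03,0,1],[0,0,0,0,0,0,1]]'
```

```text
clock: 8.82
eef_pos: [503.1, -19.2, 38.3]
tcp_rot: [-3.141, -0.0, 1.832]
contact_force: [-2.0, 4.0, 2.1]
opening: 0.001
grasp_force: 2.3
clock: 8.98
eef_pos: [502.5, -20.3, 38.3]
tcp_rot: [-3.141, -0.001, 1.839]
contact_force: [-3.5, 5.1, 4.2]
opening: -0.004
grasp_force: 3.0
```

```bash
python3 -m inch '[[0,0,-0.001,-0.02,-0.01,0,1],[0,0,0,0,0,0,1]]';  python3 -m inch '[[0,0,-0.001,-0.02,-0.01,0,1],[0,0,0,0,0,0,1]]'
python3 - <<'E'
from meas import *
f=grab_frame("scene"); hsv=cv2.cvtColor(f["pixels"],cv2.COLOR_RGB2HSV)
b=((hsv[...,0]>102)&(hsv[...,0]<128)&(hsv[...,1]>150)); b[:225]=0;b[360:]=0;b[:,:275]=0;b[:,460:]=0
c=max(cv2.findContours(b.astype(np.uint8),0,2)[0],key=cv2.contourArea)
print(cv2.minAreaRect(onplane(f,c.reshape(-1,2),27)[:,:2].astype(np.float32)))
E
```

```text
clock: 9.15
eef_pos: [502.2, -20.7, 38.3]
tcp_rot: [-3.141, -0.001, 1.841]
contact_force: [-2.4, 6.2, 5.3]
opening: -0.002
grasp_force: 3.7
clock: 9.32
eef_pos: [502.0, -21.1, 38.3]
tcp_rot: [-3.14, -0.001, 1.845]
contact_force: [-2.8, 7.4, 4.2]
opening: -0.003
grasp_force: 4.2
((594.9158935546875, -98.38894653320312), (168.2655792236328, 172.8401641845703), 14.964296340942383)
```

```bash
python3 -m inch '[[0,0,-0.001,-0.02,-0.01,0,1],[0,0,0,0,0,0,1],[0,0,0,0,0,0,1]]';  python3 -m inch '[[0,0,0,-0.02,0,0,1],[0,0,0,0,0,0,1],[0,0,0,0,0,0,1]]'
```

```text
clock: 9.62
eef_pos: [501.7, -21.5, 38.3]
tcp_rot: [-3.14, -0.001, 1.848]
contact_force: [-4.0, 8.2, 5.6]
opening: 0.004
grasp_force: 4.6
clock: 9.87
eef_pos: [501.6, -21.9, 38.3]
tcp_rot: [-3.14, -0.002, 1.847]
contact_force: [-5.2, 10.1, 6.6]
opening: -0.002
grasp_force: 5.3
```

```bash
python3 -m inch '[[0,0,0,0,0,0,1],[0,0,0,0,0,0,1],[0,0,0,0,0,0,1],[0,0,0,0,0,0,1]]'
python3 - <<'E'
from meas import *
f=grab_frame("scene"); g=grab_frame("side")
a=cv2.resize(f["pixels"][240:345,290:430],None,fx=4,fy=4,interpolation=cv2.INTER_CUBIC)
b=cv2.resize(g["pixels"][220:310,300:450],None,fx=4,fy=4,interpolation=cv2.INTER_CUBIC)
o=np.zeros((600,800,3),np.uint8); o[:300,:420]=a[:300,:420]*1; o=np.zeros((600,620,3),np.uint8)
o[:315,:420]=cv2.resize(a,(420,315)); o[320:320+280,:467]=cv2.resize(b,(467,280))
cv2.imwrite("pics/p5.png",cv2.cvtColor(o,cv2.COLOR_RGB2BGR))
E
```

```text
clock: 10.2
eef_pos: [501.6, -21.9, 38.3]
tcp_rot: [-3.14, -0.002, 1.848]
contact_force: [-4.8, 9.7, 7.1]
opening: -0.002
grasp_force: 5.3
```

View pics/p5.png

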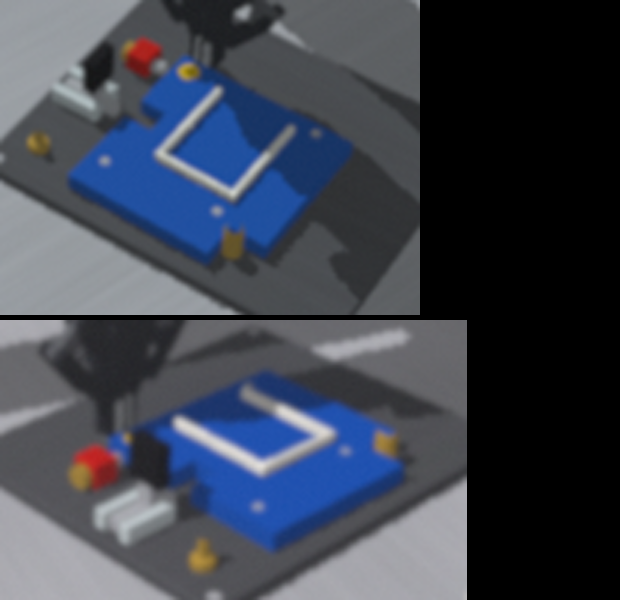

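The plate's edge appears to reach the stop tip near (157,68), and its notch is at the peg (232,240). The finger is pressing at about 11 N. I'll back off and measure it properly from above.

```bash
python3 -m inch '[[0,0,0,0.1,0,0,1],[0,0,0,0.6,0,0,1],[0,0,0,0,0,-0.6,1],[0,0,0,0,0,-1,1],[0,0,0,0,0,-1,1],[0,0,0,0,0,-1,1],[0,0,0,-1,0,-1,1],[0,0,0,-1,0,-1,1]]'; python3 -m inch '[[0,0,0,-0.5,0.3,-1,1],[0,0,0,0,0.3,-1,1],[0,0,0,0,0.3,-0.6,1],[0,0,0,0,0,0,1],[0,0,0,0,0,0,1],[0,0,0,0,0,0,1]]'
python3 - <<'E'
from meas import *
import pickle
f=grab_frame("wrist"); save(f,"w6.png"); pickle.dump(f,open("w6.pkl","wb"))
E
```

```text
clock: 10.97
eef_pos: [511.7, -54.1, 179.7]
tcp_rot: [3.141, 0.001, 1.85]
contact_force: [1.4, -0.2, -0.1]
opening: 0.001
grasp_force: 0.0
clock: 11.47
eef_pos: [535.8, -59.9, 242.2]
tcp_rot: [-3.14, -0.0, 1.848]
contact_force: [0.6, 0.2, 0.1]
opening: 0.003
grasp_force: 0.0
```

View pics/w6.png

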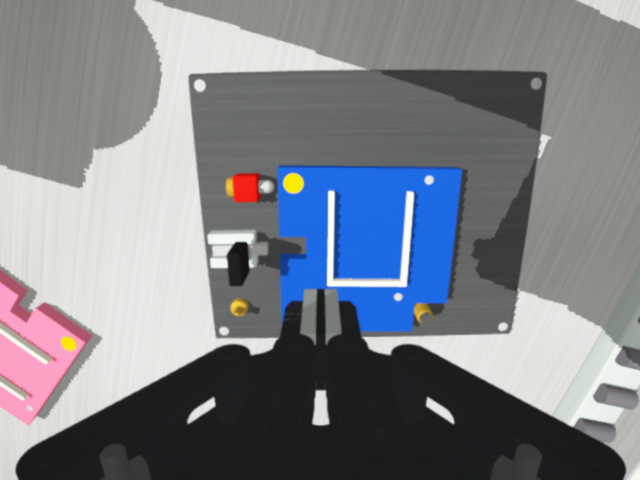

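The wrist view shows the plate nearly square to the bed, with corners at (277,166), (461,168) and (446,302). The stop tip is at (275,186), right at the plate's edge, and the peg (420,312) sits in the notch.

```bash
python3 - <<'E'
from meas import *
import pickle
f=pickle.load(open("w6.pkl","rb"))
C=onplane(f,[(190,74),(547,73),(511,333),(217,338)],12)[:,:2]; c=C.mean(0)
print("sides",[round(float(np.hypot(*(C[i]-C[i-1]))),1) for i in range(4)],"ctr",c)
y=(C[0]-C[1])+(C[3]-C[2]); yaw=ang(y)-np.pi/2+2*np.pi; print("bed yaw",yaw,ang((C[0]-C[3])+(C[1]-C[2])))
R=np.array([[np.cos(yaw),-np.sin(yaw)],[np.sin(yaw),np.cos(yaw)]])
o,t1,t2,l=plate(f,27,(277,166),(461,168),(446,302)); print("plate",o,t1,t2,l,"in bed",R.T@(o-c), "peg world",c+R@[-92.5,-55])
print("stop tip bed",R.T@(onplane(f,[(276,187)],20)[0,:2]-c))
h=onplane(f,[(228,283),(234,243),(249,243),(245,283)],74)[:,:2]; print("handle bed(top guess)",((h-c)@R).round(1), c+R@[-27.5,0])
z=f["z_map"]; m=np.argwhere((z[235:300,215:260]>0)); uv=m[:,::-1]+[215,235]; P=bydepth(f,uv); P=P[(P[:,2]>66)&(P[:,2]<82)]
print("handle top pts",len(P),P.mean(0),((P[:,:2]-c)@R).min(0),((P[:,:2]-c)@R).max(0))
E
```

```text
sides [262.6, 314.8, 261.6, 317.0] ctr [583.47873776 -61.93336939]
bed yaw 1.861776905987992 1.864276023026807
plate [632.08123619 149.11425645] -4.4388962140134005 1.8425473172700582 163.74421329256572 in bed [ 188.23216573 -107.10721267] peg world [ 662.70418788 -134.76590369]
stop tip bed [31.60538921 85.7545577 ]
handle bed(top guess) [[-38.9 123.3]
 [ -3.8 115.3]
 [ -4.  103.1]
 [-39.  109. ]] [591.3682601  -88.27735233]
handle top pts 546 [ 479.31295157 -120.19845549   72.75960909] [-41.98127133 110.9738732 ] [-12.34637738 123.43075122]
```

```bash
python3 - <<'E'
from meas import *
import pickle
f=pickle.load(open("w6.pkl","rb")); im=f["pixels"]
for v in(184,187,190): print(v,[tuple(map(int,im[v,u])) for u in range(268,284)])
uv=np.array([(u,v) for u in range(405,445) for v in range(295,330) if f["z_map"][v,u]>0]); P=bydepth(f,uv)
k=(P[:,2]>36)&(P[:,2]<45); Q=P[k]; print("peg top",k.sum(),Q.mean(0),Q.min(0),Q.max(0),uv[k].min(0),uv[k].max(0))
a=cv2.resize(im[155:335,195:475],(800,514),interpolation=cv2.INTER_CUBIC); cv2.imwrite("pics/c7.png",cv2.cvtColor(a,cv2.COLOR_RGB2BGR))
E
```

```text
184 [(210, 213, 208), (193, 194, 190), (178, 178, 174), (156, 156, 153), (137, 137, 134), (113, 114, 110), (80, 81, 78), (62, 63, 62), (61, 64, 73), (55, 77, 140), (37, 99, 214), (30, 107, 229), (32, 109, 230), (40, 110, 228), (105, 138, 211), (205, 193, 144)]
187 [(215, 217, 213), (199, 199, 195), (181, 182, 177), (162, 162, 157), (141, 143, 139), (123, 123, 120), (90, 91, 89), (67, 68, 67), (61, 64, 74), (54, 77, 140), (38, 100, 216), (29, 106, 229), (30, 107, 229), (30, 108, 230), (45, 111, 229), (113, 140, 216)]
190 [(193, 194, 189), (175, 178, 171), (158, 159, 154), (140, 140, 136), (116, 116, 113), (90, 92, 89), (68, 69, 68), (62, 64, 63), (60, 64, 74), (52, 77, 138), (38, 100, 215), (32, 108, 229), (32, 108, 230), (31, 109, 230), (31, 108, 230), (33, 107, 229)]
peg top 94 [ 658.96327647 -132.16309424   38.87366069] [ 653.5132912  -142.15010875   36.01349011] [ 669.09348529 -126.90234683   41.49538497] [416 308] [432 323]
```

View pics/c7.png

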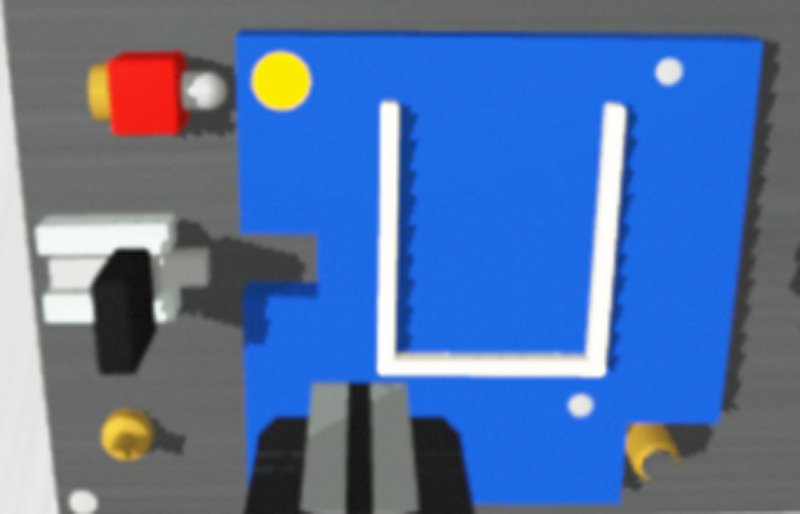

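The crop shows the peg touching both notch walls, but there may be a dark gap between the stop tip (crop 228,90) and the plate's edge (crop 238). I'll check it with depth.

```bash
python3 - <<'E'
from meas import *
import pickle
f=pickle.load(open("w6.pkl","rb"))
for v in(175,183,185,187,189,191,199):
    print(v,[int(round(x)) for x in bydepth(f,[(u,v) for u in range(260,284)])[:,2]])
o,d=rays(f,[(273.8,187),(277,187)]); 
print(onplane(f,[(273.8,187)],20),onplane(f,[(277,187)],27))
E
```

```text
175 [12, 11, 12, 11, 11, 12, 12, 12, 12, 11, 12, 12, 11, 12, 13, 11, 10, 12, 26, 26, 27, 26, 27, 26]
183 [25, 24, 24, 24, 23, 23, 24, 25, 24, 24, 24, 24, 22, 12, 11, 12, 13, 12, 26, 26, 27, 27, 28, 28]
185 [24, 25, 25, 25, 24, 25, 24, 26, 25, 24, 25, 24, 23, 21, 9, 12, 11, 12, 25, 27, 27, 27, 26, 27]
187 [25, 26, 25, 25, 24, 25, 25, 25, 25, 25, 24, 24, 23, 22, 11, 12, 12, 11, 28, 27, 27, 27, 26, 28]
189 [25, 27, 25, 25, 25, 25, 25, 26, 25, 24, 24, 23, 23, 22, 12, 12, 11, 12, 27, 27, 27, 27, 28, 25]
191 [23, 23, 25, 24, 25, 24, 24, 25, 23, 24, 23, 23, 20, 12, 12, 12, 11, 10, 27, 27, 25, 26, 28, 26]
199 [11, 11, 12, 11, 11, 12, 14, 12, 11, 11, 10, 11, 11, 12, 12, 14, 13, 11, 27, 26, 26, 25, 27, 26]
[[490.32798485 -56.80606131  20.        ]] [[493.58325475 -54.59782527  27.        ]]
```

Depth shows bare bed between the tip (column 273) and the plate (column 278), so the plate stopped about 3.5 mm short of the stop. The push loaded the plate downward: Fz rose to 7 N, and that added friction. I'll go back and push again with true arc steps, easing the vertical load by lifting slightly.

```bash
python3 -m inch '[[0,0,0,1,-0.45,0.5,1],[0,0,0,1,-0.45,1,1],[0,0,0,0.54,0,1,1],[0,0,0,0,0,1,1],[0,0,0,0,0,1,1],[0,0,0,0,0,1,1],[0,0,0,0,0,0.6,1],[0,0,0,0,0,0,1]]'; python3 -m inch '[[0,0,0,0,0,1,1],[0,0,0,0,0,0.5,1],[0,0,0,0,0,0.4,1],[0,0,0,0,0,0.05,1],[0,0,0,0,0,0,1],[0,0,0,0,0,0,1]]'
```

```text
clock: 12.18
eef_pos: [494.2, -4.8, 86.9]
tcp_rot: [-3.134, -0.002, 1.848]
contact_force: [-0.9, -0.3, 0.5]
opening: -0.002
grasp_force: 0.0
clock: 12.68
eef_pos: [498.1, -4.9, 42.7]
tcp_rot: [3.141, 0.0, 1.848]
contact_force: [0.1, 0.1, 0.3]
opening: -0.001
grasp_force: 0.0
```

```bash
python3 -m inch '[[0,0,0,-0.2,0,0.08,1],[0,0,0,-0.2,0,0,1],[0,0,0,-0.1,0,0,1],[0,0,0,0,0,0,1]]'; python3 -m inch '[[0,0,0,-0.1,0,0,1],[0,0,0,0,0,0,1]]'; python3 -m inch '[[0,0,0,-0.04,-0.03,0,1],[0,0,0,0,0,0,1]]'
```

```text
clock: 13.02
eef_pos: [501.7, -17.6, 40.4]
tcp_rot: [3.141, 0.0, 1.847]
contact_force: [-0.1, -0.3, 0.2]
opening: 0.005
grasp_force: 0.0
clock: 13.18
eef_pos: [502.0, -19.7, 40.2]
tcp_rot: [3.141, 0.0, 1.847]
contact_force: [-0.5, -0.3, -0.2]
opening: 0.002
grasp_force: 0.0
clock: 13.35
eef_pos: [501.2, -20.6, 40.0]
tcp_rot: [-3.141, -0.0, 1.848]
contact_force: [0.3, -1.1, 0.1]
opening: 0.001
grasp_force: 0.0
```

Now arc steps with slight lift, checking after each pair.

```bash
python3 -m inch '[[0,0,0,-0.05,-0.02,0,1],[0,0,0,0,0,0,1]]'; python3 -m inch '[[0,0,-0.001,-0.025,-0.025,-0.005,1],[0,0,0,0,0,0,1]]'; python3 -m inch '[[0,0,-0.0013,-0.02,-0.025,-0.005,1],[0,0,0,0,0,0,1]]'; python3 -m inch '[[0,0,-0.0013,-0.02,-0.025,-0.005,1],[0,0,0,0,0,0,1]]'
```

```text
clock: 13.52
eef_pos: [501.1, -21.8, 40.0]
tcp_rot: [-3.141, -0.0, 1.848]
contact_force: [-0.0, 0.9, 0.1]
opening: -0.004
grasp_force: 0.1
clock: 13.68
eef_pos: [500.6, -22.5, 40.1]
tcp_rot: [-3.141, -0.0, 1.851]
contact_force: [-0.3, 0.2, 0.1]
opening: -0.003
grasp_force: 0.5
clock: 13.85
eef_pos: [500.1, -23.2, 40.2]
tcp_rot: [-3.141, -0.0, 1.855]
contact_force: [-0.3, 1.4, -0.5]
opening: -0.002
grasp_force: 0.6
clock: 14.02
eef_pos: [499.6, -23.9, 40.4]
tcp_rot: [-3.141, -0.0, 1.859]
contact_force: [-0.8, 0.5, -1.0]
opening: -0.0
grasp_force: 0.6
```

```bash
python3 -m inch '[[0,0,-0.0013,-0.02,-0.025,-0.003,1],[0,0,0,0,0,0,1]]'; python3 -m inch '[[0,0,-0.0013,-0.02,-0.025,0,1],[0,0,0,0,0,0,1]]'; python3 -m inch '[[0,0,-0.0013,-0.02,-0.025,0,1],[0,0,0,0,0,0,1]]'
```

```text
clock: 14.18
eef_pos: [499.2, -24.6, 40.4]
tcp_rot: [-3.141, -0.0, 1.864]
contact_force: [-1.2, 1.2, -0.4]
opening: -0.003
grasp_force: 0.7
clock: 14.35
eef_pos: [498.8, -25.3, 40.5]
tcp_rot: [-3.141, -0.0, 1.868]
contact_force: [-0.9, 1.0, -0.8]
opening: -0.001
grasp_force: 0.7
clock: 14.52
eef_pos: [498.4, -25.9, 40.4]
tcp_rot: [-3.141, -0.0, 1.872]
contact_force: [-1.8, 1.0, -1.6]
opening: 0.0
grasp_force: 0.7
```

```bash
python3 -m inch '[[0,0,-0.0013,-0.02,-0.025,0,1],[0,0,0,0,0,0,1]]'; python3 -m inch '[[0,0,-0.0013,-0.02,-0.02,0,1],[0,0,0,0,0,0,1]]'
```

```text
clock: 14.68
eef_pos: [498.0, -26.6, 40.5]
tcp_rot: [-3.142, -0.0, 1.876]
contact_force: [-1.4, 1.3, -0.3]
opening: 0.001
grasp_force: 0.8
clock: 14.85
eef_pos: [497.6, -27.2, 40.5]
tcp_rot: [-3.141, -0.0, 1.88]
contact_force: [-1.3, 1.8, -0.8]
opening: -0.003
grasp_force: 1.1
```

```bash
python3 -m inch '[[0,0,-0.001,-0.02,-0.018,0,1],[0,0,0,0,0,0,1]]'; python3 -m inch '[[0,0,-0.001,-0.02,-0.015,0,1],[0,0,0,0,0,0,1]]'
```

```text
clock: 15.02
eef_pos: [497.5, -27.6, 40.5]
tcp_rot: [3.141, -0.0, 1.883]
contact_force: [-1.1, 4.3, -1.1]
opening: 0.002
grasp_force: 2.2
clock: 15.18
eef_pos: [497.5, -28.0, 40.5]
tcp_rot: [3.141, -0.0, 1.886]
contact_force: [0.2, 6.2, -2.3]
opening: 0.001
grasp_force: 3.2
```

Force now rises sharply, by about 2.5 N per step, and the tool is hardly moving: this is the stop. Easing up to about 10 N.

```bash
python3 -m inch '[[0,0,0,-0.015,0,0,1],[0,0,0,0,0,0,1]]'; python3 -m inch '[[0,0,0,-0.01,0,0,1],[0,0,0,0,0,0,1],[0,0,0,0,0,0,1]]'
```

```text
clock: 15.35
eef_pos: [497.5, -28.2, 40.5]
tcp_rot: [3.141, -0.001, 1.885]
contact_force: [-0.6, 8.2, -1.0]
opening: -0.001
grasp_force: 3.9
clock: 15.6
eef_pos: [497.5, -28.2, 40.5]
tcp_rot: [3.141, -0.001, 1.885]
contact_force: [-0.8, 9.5, -2.0]
opening: -0.003
grasp_force: 4.6
```

```bash
python3 -m inch '[[0,0,0,0,0,0,1],[0,0,0,0,0,0,1],[0,0,0,0,0,0,1],[0,0,0,0,0,0,1],[0,0,0,0,0,0,1],[0,0,0,0,0,0,1]]'; python3 -m inch '[[0,0,0,0.1,0,0,1],[0,0,0,0.6,0,0,1],[0,0,0,0,0,-0.6,1],[0,0,0,0,0,-1,1],[0,0,0,0,0,-1,1],[0,0,0,0,0,-1,1],[0,0,0,-1,0,-1,1],[0,0,0,-1,0,-1,1]]'; python3 -m inch '[[0,0,0,-0.5,0.3,-1,1],[0,0,0,0,0.3,-1,1],[0,0,0,0,0.3,-0.6,1],[0,0,0,0,0,0,1],[0,0,0,0,0,0,1],[0,0,0,0,0,0,1]]'
python3 - <<'E'
from meas import *
import pickle
f=grab_frame("wrist"); save(f,"w8.png"); pickle.dump(f,open("w8.pkl","wb"))
hsv=cv2.cvtColor(f["pixels"],cv2.COLOR_RGB2HSV)
b=((hsv[...,0]>102)&(hsv[...,0]<128)&(hsv[...,1]>150)&(hsv[...,2]>60)).astype(np.uint8)
c=max(cv2.findContours(b,0,2)[0],key=cv2.contourArea); print("plate poly",cv2.approxPolyDP(c,3,True).reshape(-1,2).tolist())
m=((hsv[...,1]>200)&((hsv[...,0]<4)|(hsv[...,0]>176))&(hsv[...,2]>120)); k,l,s,ce=cv2.connectedComponentsWithStats(m.astype(np.uint8)); j=s[1:,4].argmax()+1; print("red",s[j],ce[j])
u0,v0=s[j,0]+s[j,2],int(ce[j,1])
for v in(v0-2,v0,v0+2): print(u0,v,[int(round(x)) for x in bydepth(f,[(u,v) for u in range(u0,u0+28)])[:,2]])
z=f["z_map"]; uv=np.array([(u,v) for u in range(190,300) for v in range(190,310) if z[v,u]>0]); P=bydepth(f,uv); k=(P[:,2]>66)&(P[:,2]<82)&(P[:,0]<520); print("handle top px",uv[k].min(0),uv[k].max(0),np.median(P[k],0))
E
```

```text
clock: 16.1
eef_pos: [497.5, -28.2, 40.5]
tcp_rot: [3.141, -0.001, 1.885]
contact_force: [-0.0, 9.8, -0.8]
opening: 0.001
grasp_force: 4.6
clock: 16.77
eef_pos: [507.7, -60.1, 182.1]
tcp_rot: [3.141, 0.001, 1.888]
contact_force: [1.8, 0.6, -0.3]
opening: 0.001
grasp_force: 0.0
clock: 17.27
eef_pos: [531.9, -64.8, 244.5]
tcp_rot: [-3.14, -0.0, 1.886]
contact_force: [-0.1, 0.0, -0.1]
opening: 0.003
grasp_force: 0.0
plate poly [[279, 168], [280, 234], [308, 238], [306, 253], [282, 255], [283, 317], [291, 301], [302, 300], [304, 288], [336, 288], [339, 301], [349, 301], [355, 307], [360, 330], [411, 330], [416, 301], [446, 301], [461, 169]]
red [240 167  27  28 654] [252.617737   180.24923547]
267 178 [25, 24, 26, 25, 25, 25, 23, 25, 25, 26, 24, 23, 22, 27, 26, 28, 25, 26, 26, 27, 27, 27, 28, 27, 27, 28, 27, 27]
267 180 [26, 25, 27, 25, 25, 26, 25, 25, 25, 25, 23, 25, 22, 26, 24, 28, 28, 27, 26, 28, 28, 26, 29, 27, 28, 28, 29, 27]
267 182 [25, 26, 25, 25, 26, 25, 26, 26, 26, 25, 25, 22, 23, 28, 27, 27, 26, 28, 27, 29, 28, 26, 27, 27, 27, 27, 27, 27]
handle top px [231 242] [247 278] [ 479.42140287 -120.30247958   73.18282639]
```

The stop tip now abuts the plate with no gap. Next is the bolt: the handle top is at (479.4,-120.3,73). I'll put the closed fingers on its +y side at TCP (450,-129), z 72, with yaw matched to the bed.

```bash
python3 -m inch '[[0,0,0.0073,0,0,0,1],[0,0,0,-0.38,-0.97,0,1],[0,0,0,-0.38,-0.97,0,1],[0,0,0,-0.38,-0.97,0,1],[0,0,0,-0.38,-0.97,0,1],[0,0,0,0,0,1,1],[0,0,0,0,0,1,1],[0,0,0,0,0,0,1]]'; python3 -m inch '[[0,0,0,0,0,1,1],[0,0,0,0,0,1,1],[0,0,0,0,0,1,1],[0,0,0,0,0,1,1],[0,0,0,0,0,0.5,1],[0,0,0,0,0,0.4,1],[0,0,0,0,0,0,1],[0,0,0,0,0,0,1]]'
python3 - <<'E'
from meas import *
import pickle
f=pickle.load(open("w8.pkl","rb"))
o,t1,t2,l=plate(f,27,(279,168),(461,169),(446,301)); print("yaws",t1+2*np.pi,t2)
E
```

```text
clock: 17.98
eef_pos: [447.5, -128.6, 191.5]
tcp_rot: [-3.136, -0.004, 1.861]
contact_force: [-1.1, -0.4, -0.1]
opening: 0.0
grasp_force: 0.0
clock: 18.65
eef_pos: [451.0, -129.0, 73.2]
tcp_rot: [-3.141, -0.0, 1.863]
contact_force: [-0.3, -0.8, 0.9]
opening: -0.001
grasp_force: 0.0
yaws 1.8778281698354453 1.8781509678559576
```

```bash
python3 -m inch '[[0,0,0,0,0.16,0,1],[0,0,0,0,0.16,0,1],[0,0,0,0,0,0,1]]'; python3 -m inch '[[0,0,0,0,0.1,0,1],[0,0,0,0,0.1,0,1],[0,0,0,0,0,0,1]]';python3 -m inch '[[0,0,0,0,0.1,0,1],[0,0,0,0,0.1,0,1],[0,0,0,0,0,0,1]]'
```

```text
clock: 18.9
eef_pos: [459.9, -126.8, 74.0]
tcp_rot: [3.14, 0.001, 1.863]
contact_force: [-0.1, -0.1, 0.5]
opening: 0.0
grasp_force: 0.0
clock: 19.15
eef_pos: [463.7, -125.3, 73.3]
tcp_rot: [3.141, 0.0, 1.863]
contact_force: [-0.2, 0.0, 0.6]
opening: 0.001
grasp_force: 0.1
clock: 19.4
eef_pos: [468.4, -123.8, 73.0]
tcp_rot: [3.141, -0.0, 1.863]
contact_force: [-1.2, -0.3, -0.2]
opening: 0.003
grasp_force: 0.2
```

```bash
python3 -m inch '[[0,0,0,0,0.12,0,1],[0,0,0,0,0.12,0,1],[0,0,0,0,0,0,1]]'; python3 -m inch '[[0,0,0,0,0.12,0,1],[0,0,0,0,0.12,0,1],[0,0,0,0,0,0,1]]';python3 -m inch '[[0,0,0,0,0.12,0,1],[0,0,0,0,0.12,0,1],[0,0,0,0,0,0,1]]'
```

```text
clock: 19.65
eef_pos: [474.3, -122.0, 72.9]
tcp_rot: [3.141, -0.0, 1.863]
contact_force: [-0.4, 0.9, -0.1]
opening: -0.0
grasp_force: 0.1
clock: 19.9
eef_pos: [480.1, -120.3, 72.9]
tcp_rot: [3.141, -0.0, 1.863]
contact_force: [-0.6, 0.6, -0.7]
opening: 0.003
grasp_force: 0.1
clock: 20.15
eef_pos: [485.8, -118.6, 72.9]
tcp_rot: [3.141, 0.0, 1.863]
contact_force: [-0.8, -0.5, -0.1]
opening: -0.003
grasp_force: 0.1
```

There is no clear force yet, so I'll check the handle's place numerically before going on.

```bash
python3 - <<'E'
from meas import *
c=np.array([583.5,-61.9]); t=1.863; R=np.array([[np.cos(t),-np.sin(t)],[np.sin(t),np.cos(t)]])
print("tcp bed",R.T@(r.sense()["eef_pos"][:2]-c))
for n in("side","scene","wrist"):
    f=grab_frame(n); save(f,n+"9.png"); z=f["z_map"]
    uv=np.argwhere(z>0)[:,::-1]; P=np.empty((len(uv),3)); o,d=rays(f,uv); P=o+d*z[uv[:,1],uv[:,0]][:,None]
    B=np.c_[(P[:,:2]-c)@R,P[:,2]]; px=f["pixels"][uv[:,1],uv[:,0]]
    k=(abs(B[:,0]+27)<30)&(B[:,1]>60)&(B[:,1]<160)&(B[:,2]>30)&(B[:,2]<85)
    print(n,k.sum())
    for zl in range(30,85,10):
        q=B[k&(B[:,2]>=zl)&(B[:,2]<zl+10)]
        if len(q): print(zl,len(q),"x",q[:,0].min().round(),q[:,0].max().round(),"y",np.percentile(q[:,1],[0,25,50,75,100]).round())
E
```

```text
tcp bed [-26.13161051 109.84362095]
side 320
30 25 x -33.0 -20.0 y [ 89.  96.  97.  98. 100.]
40 30 x -42.0 -25.0 y [ 86.  94.  98.  99. 101.]
50 66 x -42.0 -18.0 y [ 87.  98. 100. 117. 125.]
60 81 x -42.0 -19.0 y [ 88.  99. 114. 124. 128.]
70 85 x -41.0 -18.0 y [ 88.  98. 117. 125. 127.]
80 33 x -37.0 -18.0 y [ 97. 112. 118. 125. 127.]
scene 259
30 42 x -57.0 3.0 y [ 61.  71.  82.  86. 129.]
40 22 x -45.0 -14.0 y [82. 85. 86. 89. 96.]
50 43 x -47.0 -13.0 y [ 83.  85.  88.  94. 116.]
60 58 x -45.0 -10.0 y [ 83.  86.  94. 109. 124.]
70 78 x -45.0 -13.0 y [ 84.  87.  93. 103. 123.]
80 16 x -41.0 -30.0 y [ 97. 101. 106. 113. 122.]
wrist 5218
30 5 x -26.0 -23.0 y [95. 95. 95. 95. 95.]
40 260 x -27.0 -12.0 y [85. 89. 92. 96. 96.]
50 673 x -24.0 -12.0 y [ 85.  92.  96. 110. 123.]
60 1242 x -21.0 -12.0 y [ 85.  95. 104. 114. 124.]
70 2608 x -34.0 -12.0 y [ 84.  89.  94. 107. 124.]
80 430 x -20.0 -15.0 y [ 96. 105. 110. 114. 124.]
```

The handle now spans bed y 84–97 (it started at 111–123), so the bolt has moved about 27 mm. I'll finish against its end stop.

```bash
python3 -m inch '[[0,0,0,0,0.04,0,1],[0,0,0,0,0,0,1]]'; python3 -m inch '[[0,0,0,0,0.04,0,1],[0,0,0,0,0,0,1]]'; python3 -m inch '[[0,0,0,0,0.04,0,1],[0,0,0,0,0,0,1]]'
```

```text
clock: 20.47
eef_pos: [486.0, -118.6, 73.1]
tcp_rot: [-3.141, 0.0, 1.863]
contact_force: [-3.7, -1.8, 2.0]
opening: -0.002
grasp_force: 1.8
clock: 20.63
eef_pos: [486.1, -118.5, 73.0]
tcp_rot: [-3.139, -0.0, 1.863]
contact_force: [-7.7, -4.8, 6.3]
opening: -0.003
grasp_force: 4.2
clock: 20.8
eef_pos: [486.3, -118.5, 73.0]
tcp_rot: [-3.138, -0.0, 1.863]
contact_force: [-10.9, -7.1, 9.7]
opening: 0.003
grasp_force: 6.3
```

This is a hard stop at about 28 mm. I'll hold briefly, retreat, and verify from above.

```bash
python3 -m inch '[[0,0,0,0,0,0,1],[0,0,0,0,0,0,1],[0,0,0,0,-0.2,0,1],[0,0,0,0,-0.6,0,1],[0,0,0,0,0,-1,1],[0,0,0,0,0,-1,1],[0,0,0,0,0,-1,1],[0,0,0,0,0,-1,1]]'; python3 -m inch '[[0,0,0,0.3,0.8,-1,1],[0,0,0,0.3,0.8,-1,1],[0,0,0,0.3,0.8,-1,1],[0,0,0,0.3,0,0,1],[0,0,0,0,0,0,1],[0,0,0,0,0,0,1],[0,0,0,0,0,0,1]]'
python3 - <<'E'
from meas import *
c=np.array([583.5,-61.9]); t=1.863; R=np.array([[np.cos(t),-np.sin(t)],[np.sin(t),np.cos(t)]])
f=grab_frame("wrist"); z=f["z_map"]
uv=np.argwhere(z>0)[:,::-1]; o,d=rays(f,uv); P=o+d*z[uv[:,1],uv[:,0]][:,None]; B=np.c_[(P[:,:2]-c)@R,P[:,2]]
k=(B[:,2]>68)&(B[:,2]<80)&(abs(B[:,0]+27)<30)&(abs(B[:,1]-100)<40); q=B[k]; print("handle top",len(q),q.min(0).round(1),q.max(0).round(1))
hsv=cv2.cvtColor(f["pixels"],cv2.COLOR_RGB2HSV)
b=((hsv[...,0]>102)&(hsv[...,0]<128)&(hsv[...,1]>150)&(hsv[...,2]>60)).astype(np.uint8)
cc=max(cv2.findContours(b,0,2)[0],key=cv2.contourArea); pl=cv2.approxPolyDP(cc,3,True).reshape(-1,2)
print(((onplane(f,pl,27)[:,:2]-c)@R).round(1).tolist()); print(r.sense()["contact_force"],r.sense()["eef_pos"])
E
```

```text
clock: 21.47
eef_pos: [469.2, -123.5, 174.2]
tcp_rot: [3.141, 0.0, 1.863]
contact_force: [0.4, 0.5, 0.3]
opening: 0.001
grasp_force: 0.0
clock: 22.05
eef_pos: [516.6, -77.8, 246.7]
tcp_rot: [-3.14, -0.001, 1.863]
contact_force: [0.8, -0.5, -1.3]
opening: -0.004
grasp_force: 0.0
handle top 518 [-42.2  84.1  68.1] [-12.3  96.1  75.4]
[[47.9, -74.6], [46.0, 87.3], [-17.6, 87.3], [-19.5, 62.1], [-35.3, 62.9], [-36.3, 84.7], [-80.0, 86.3], [-79.9, 53.8], [-91.9, 51.7], [-100.8, 34.5], [-116.7, 31.0], [-116.0, -44.7], [-83.5, -46.6], [-84.7, -68.0], [-80.4, -77.6]]
[ 0.46437189 -0.21959047  0.49954241] [516.67927916 -77.9058425  246.704673  ]
```

The handle moved from y 111 to 84, so the bolt is fully in. The notch corner is at bed (-83.5,-46.6) against the expected (-84.5,-47), so the plate is home. Handing in.

```bash
python3 -c "
from rig import r
print(r.sign_off())"
```

```text
the job is handed in; nothing more can be done
None
```

I pressed the plate home against the peg and stop at about 10 N, slid the bolt fully in, cleared the robot and handed the job in at about 22 s; no verdict came back.

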